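Clear the misplaced torch and stand the fallen tin back on display

ROBOT

A 7-joint arm with a two-finger parallel gripper is mounted at the origin on the work surface. World frame = base frame: x ahead of the robot, y to its left, z up, the work surface at z = 0. Lengths are in m, angles in rad, forces in N, time in s.
With the tool pointing down it reaches from about 0.425 to 0.875 m from the base axis. Payload 8.4 kg.
Tool frame: the origin (TCP) lies between the finger pads; the fingertips stand 17 mm ahead of it and the grasp point (between the pads) lies 2 mm behind it (arm.tip_reach is the distance from the TCP to the fingertips, in m); z points along the fingers, y is the direction in which the jaws open and shut (so a half turn about z gives the same grasp; the last joint's range is limited). The gripper opens to 85 mm and grips with 20 to 120 N. Pads are 22 mm wide; open, the fingers measure 114 mm over their backs; the gripper's body (76 mm by 85 mm) begins 54 mm behind the grasp point. The pads swing forward as they close: fully open they stand 13 mm farther back than shut.
Start: joints at [1.226, 0.333, 0.04, 1.465, -0.013, 1.343, -0.059], TCP at [0.158, -0.63, 0.248] pointing down, gripper open.
Joint ranges: [-2.58, 2.58], [-0.38, 2.09], [-1.3, 1.39], [0.25, 2.4], [-1.5, 4.64], [0.08, 2.09], [-2.65, 2.65]. Speed limits (rad/s): [2.22, 2.22, 2.79, 2.79, 3.14, 3.14, 3.14].

INTERFACE

Orientations are given as a 3x3 rotation matrix whose columns are the frame's x, y, z axes.
In Python, from plant import arm, viewer gives the robot as it stands.
- The arm moves only by the shell command python3 -m jog 'ROWS' [FORCE]. ROWS is JSON, one flat list of numbers, 7 for each row, row after row: the shift along the tool's x, y, z in mm, then the turn, a rotation vector about the tool's x, y, z in degrees, then the finger opening in mm, from 0 to 85.4. A call has 1 to 8 rows; each row is the pose to reach, as a shift and turn from the pose commanded when the call began, along the tool's axes at that moment; what a row does not reach only later rows make up. A row lasts 1/8 s, in which the tool goes at most 62.5 mm and 10.7 degrees, less where a joint would pass 70% of its speed; a pose out of reach is approached as far as the arm can. A call with a gripper value outside its range is refused whole. The fingers move at their own pace and stop on an object; FORCE is the grip in N (left out, the last holds). Time passes only in rows, so rows that repeat a pose let the fingers close. It gives the time, the measured TCP pose, the force and the opening at its end, in the units of the state.
- arm.get_obs(): the state, without advancing time (a new reading comes with each control period).
- viewer.camera(name): name is "side" or "top"; returns a dict with "pixels" (400x640x3 uint8, red, green, blue), "fx", "fy", "cx", "cy" (pixels), "R" (3x3) and "t" (3): a world point X has camera coordinates R X + t. Camera axes: x right, y down, z forward; pixel columns grow to the right and rows downward; lengths in m; the calibration is good to about 2 mm. A picture is of the moment at which its call begins. There is no depth.
- arm.finish_job(): hands the job in, once; it reports no verdict.
The state is a dict: "clock": time; "joint_positions": joint angles; "dq": joint speeds; "joint_efforts": joint torques, N m; "tcp_pos": TCP position; "eef_rot": TCP orientation; "wrist_force": force on the tool from outside, world axes, zero at the start; "torque": the same for the moment, N m; "width": finger opening in m.
Only numpy, scipy, OpenCV 4.12 (cv2) and the standard library are available. Lean on these libraries where they do the work, as an engineer would, in place of code of your own. Each camera call takes 0.05 s, during which the arm holds its last target.

TASK

The torch has been left lying on the blue disc of the display board, where the lighter-fluid tin belongs. First lay the torch flat in the blue basket, without letting it fall; then pick up the fallen tin and set it down gently, upright with its red cap on top, so that its base is on the blue disc. Leave the two candles and the white cup where they stand.

Things in the scene. Friction and masses are not known exactly. Their poses are not given: they have to be found in the camera images.
- torch_mid (a point): centre of the torch, a loose flat-sided bar 150 mm long (x, lens end at +x, yellow head; rest black), 40 mm wide (y), 44 mm high (z), about 0.3 kg. It lies flat on the display board, over the blue disc. Its z points up
- tin_mid (a point): centre of the loose blue tin's body (also its centre of mass; 0.35 kg): 132 mm long (x), 42 wide (y), 58 deep (z), white and orange band; a red cap, 26 mm across, adds 18 mm at the +x end. At the start it lies on the table, z up, centre 29 mm up; standing, x is up and the centre 66 mm above its support. Held near the cap it may swing about the line between the fingers
- place (a point): centre of the blue disc, 110 mm in diameter, flush in the top of the display board; the point lies on the top surface. The board is a fixed plywood slab 12 mm thick, 160 mm (x) by 300 mm (y), on the table; this point is at its middle
- basket_floor (a point): centre of the inner floor of the blue basket, fixed, open on top, floor 5 mm above the table, walls 5 mm thick; outside 220 mm (x) by 190 mm (y), rim 55 mm above the table; inside 210 by 180 mm
- candle_left_mid (a point): centre of a tin candle with a yellow top, loose, 62 mm in diameter, 58 mm high, standing on the board 115 mm from the disc's centre on the board's +y side. Bystander
- candle_right_mid (a point): the same on the board's -y side. Bystander
- jar_rim (a point): centre of the mouth of a loose white cup, 72 mm in diameter, 85 mm high (the point is at its top), standing on the table between the robot and the board. Bystander
Not all that is in view belongs to the job. There is more than one size of the part that bears tin_mid; the job needs the larger. There is more than one size of the part that bears torch_mid; the job needs the larger.

How it is judged:
On the way:
1. the torch lies flat in the basket, released, before the tin is on the disc (x of torch_mid in the frame of basket_floor between -0.1 and 0.1 m and y of torch_mid in the frame of basket_floor between -0.085 and 0.085 m and z of torch_mid in the frame of basket_floor below 0.028 m and contact force between the fingers and torch below 0.1 N and horizontal distance between tin_mid and place above 0.06 m), for 0.2 s.
At the end, for the whole second after the job is handed in: the torch lies flat inside the basket (its centre less than 28 mm above the basket's floor), the tin stands upright (within 0.1 rad) on its base on the display board, cap up, its axis within 22 mm of the disc's centre; both are at rest (x of torch_mid in the frame of basket_floor between -0.1 and 0.1 m and y of torch_mid in the frame of basket_floor between -0.085 and 0.085 m and z of torch_mid in the frame of basket_floor below 0.028 m and angle between tin_mid's own x axis and vertical below 0.1 rad and horizontal distance between tin_mid and place below 0.022 m and z of tin_mid in the frame of place between 0.06 and 0.072 m and linear speed of each of tin, torch below 0.02 m/s); the robot touches nothing.
It fails at once if a candle or the cup is shifted more than 15 mm or tipped (distance of any of candle_left_mid, candle_right_mid, jar_rim from where it was at the start of the episode above 0.015 m).
It fails at once if the torch hits the basket, or the tin the display board, with more than 60 N (slammed down) (contact force between torch and basket above 60 N or contact force between tin and display above 60 N).
It fails at once if the torch is let fall (moves faster than 0.5 m/s, a fall of some 13 mm, while out of the fingers) (contact force between the fingers and torch below 0.1 N and linear speed of torch above 0.5 m/s).
It fails at once if the tin is let fall (moves faster than 0.5 m/s, a fall of some 13 mm, while out of the fingers) (contact force between the fingers and tin below 0.1 N and linear speed of tin above 0.5 m/s).
It also fails if it takes over 64 s, if anything falls off the work surface, if the arm or the gripper's body presses on something with over 40 N, if the wrist force passes 120 N, or if a joint passes its speed limit or range.

## Working session

There is one attempt and no reset: what is moved stays moved. The work goes in short steps, Python scripts to look and compute and a shell command to move; the robot and the scene stay as the last step left them, time stands still between calls to the robot, and variables do not carry over. Pictures are saved under pics/ and viewed, and the job is handed in when it is done.

```bash
ls; mkdir -p pics; python3 - <<'E'
from plant import arm, viewer
import cv2
for n in ("side","top"):
    c=viewer.camera(n); cv2.imwrite(f"pics/{n}0.png",c["pixels"][:,:,::-1])
    print(n,c["fx"],c["fy"],c["cx"],c["cy"],c["R"],c["t"])
o=arm.get_obs(); print(o)
E
```

```text
pics
side 443.7979765387357 443.7979765387357 317.5793545492304 204.20442979294413 [[-0.98002871 -0.19812257 -0.01706413]
 [-0.13157561  0.71039799 -0.69139175]
 [ 0.14910263 -0.67533854 -0.72227852]] [0.58230014 0.16523246 1.10241036]
top 512.1782821684884 512.1782821684884 324.93773286458287 198.1798078950494 [[-1.39305327e-03 -9.99991945e-01  3.76415917e-03]
 [-9.86195555e-01  7.50547834e-04 -1.65583103e-01]
 [ 1.65578944e-01 -3.94286312e-03 -9.86188657e-01]] [-0.06089587  0.64720575  1.31392458]
{'clock': 0.1, 'joint_positions': array([ 1.22577835,  0.33380614,  0.03987692,  1.46616145, -0.01339782,
        1.34329802, -0.05850926]), 'dq': array([ 0.00032087, -0.00161763,  0.00099538, -0.00230376,  0.00014122,
        0.00063199,  0.00085775]), 'joint_efforts': array([ 3.72515919e-03, -6.60023332e+01,  1.37007594e+00, -4.06474507e+01,
        1.71647250e-02,  9.12749441e-03, -5.26810084e-05]), 'tcp_pos': array([ 0.15806065, -0.63010025,  0.24754275]), 'eef_rot': array([[ 9.69945266e-01,  2.43322814e-01, -4.34835977e-04],
       [ 2.43323183e-01, -9.69944348e-01,  1.33815376e-03],
       [-9.61633606e-05, -1.40374158e-03, -9.99999010e-01]]), 'wrist_force': array([ 0.43014039, -0.86414676, -0.25214758]), 'torque': array([-0.02268609,  0.01114708,  0.00115663]), 'width': 0.08589977494160078}
```

View pics/side0.png

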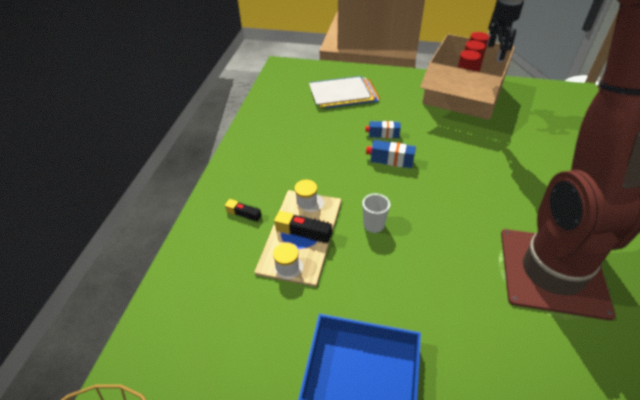

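View pics/top0.png

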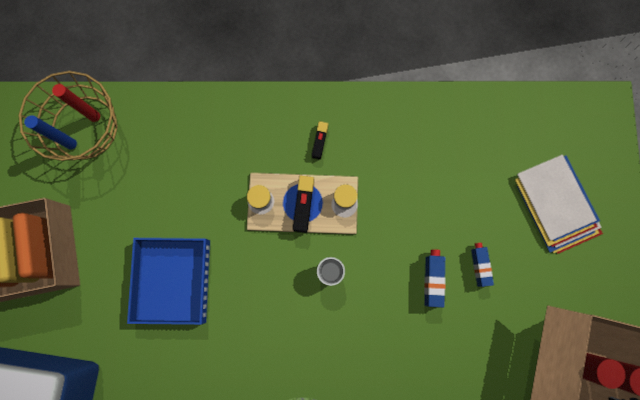

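Top view: the candidates for the torch are the bar on the disc at (304,204) and a smaller one at (320,140). For the tin they are (435,280) and a smaller one at (483,266). By the description I choose the larger torch on the disc and the larger tin at (435,280). The basket is at (170,281), the cup at (330,271), and the candles at (259,197) and (345,196). Next I measure and make a close crop.

```bash
cat > h.py <<'E'
import numpy as np, cv2
from plant import arm, viewer
def ray(c,uv):
    d=np.array([(uv[0]-c["cx"])/c["fx"],(uv[1]-c["cy"])/c["fy"],1.0]); R=np.array(c["R"]);t=np.array(c["t"])
    return -R.T@t, R.T@d
def onz(c,uv,z):
    o,d=ray(c,uv); return o+d*(z-o[2])/d[2]
def proj(c,X):
    p=np.array(c["R"])@np.array(X)+np.array(c["t"]); return np.array([c["fx"]*p[0]/p[2]+c["cx"],c["fy"]*p[1]/p[2]+c["cy"]])
def hsv(c): return cv2.cvtColor(c["pixels"],cv2.COLOR_RGB2HSV)
def blobs(m,amin=30,box=None):
    m=m.astype(np.uint8)
    if box is not None:
        k=np.zeros_like(m);x0,y0,x1,y1=box;k[y0:y1,x0:x1]=1;m=m*k
    cs,_=cv2.findContours(m,cv2.RETR_EXTERNAL,cv2.CHAIN_APPROX_NONE)
    return sorted([k for k in cs if cv2.contourArea(k)>=amin],key=cv2.contourArea,reverse=True)
def crop(c,box,s,name):
    x0,y0,x1,y1=box; cv2.imwrite(name,cv2.resize(c["pixels"][y0:y1,x0:x1,::-1],None,fx=s,fy=s,interpolation=cv2.INTER_CUBIC))
E
python3 - <<'E'
from h import *
c=viewer.camera("top"); crop(c,(235,110,505,320),2.9,"pics/crop1.png")
s=viewer.camera("side"); crop(s,(210,110,430,400),2,"pics/crop2.png")
H=hsv(c)
for uv in [(304,185),(302,220),(290,204),(318,204),(430,270),(435,280),(435,253),(259,195),(170,281),(330,271),(360,190),(253,180),(500,120)]: print(uv,H[uv[1],uv[0]])
E
```

```text
(304, 185) [ 23 156 203]
(302, 220) [120  26  30]
(290, 204) [111 190 102]
(318, 204) [111 187 134]
(430, 270) [108 170 117]
(435, 280) [120   2 206]
(435, 253) [  0 189 171]
(259, 195) [ 23 157 203]
(170, 281) [111 189 158]
(330, 271) [ 60   2 107]
(360, 190) [ 43 138 124]
(253, 180) [ 19  86 199]
(500, 120) [ 44 135 125]
```

View pics/crop1.png

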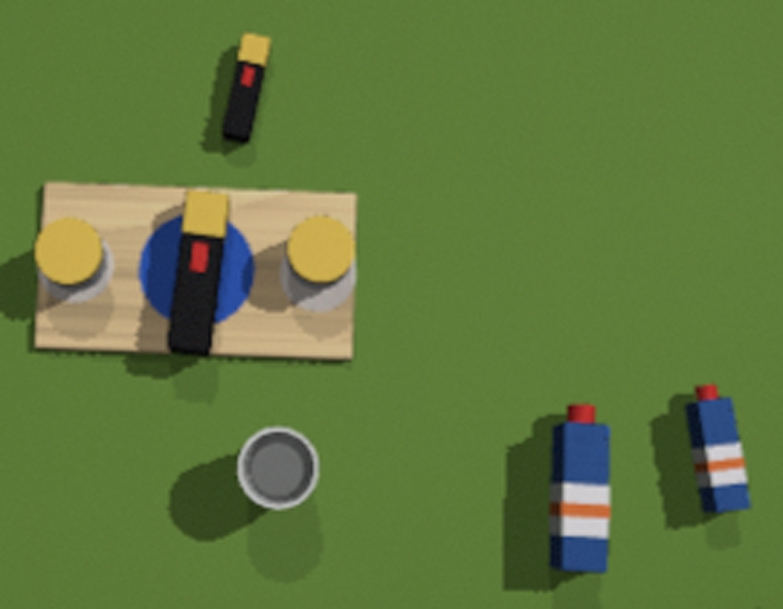

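View pics/crop2.png

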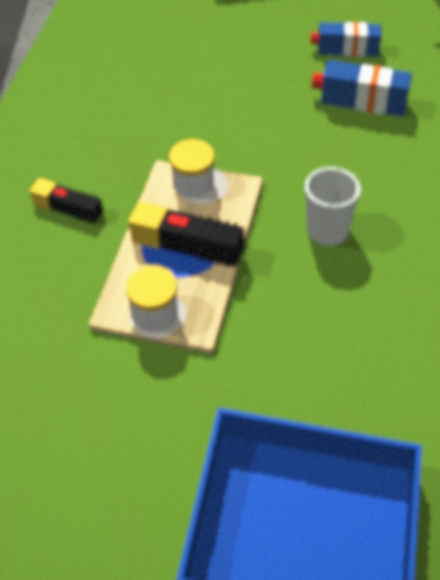

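The crops confirm the choice: the big torch lies on the disc with its lens toward the far side, and the big tin is at crop (580,490) with its cap toward the far side. Now I measure.

```bash
python3 - <<'E'
from h import *
np.set_printoptions(precision=4,suppress=True)
c=viewer.camera("top"); s=viewer.camera("side"); H=hsv(c)
o,_=ray(c,(0,0)); print("cam",o)
h,S,V=[H[...,i].astype(int) for i in range(3)]
def rect(m,box,z,nm):
    k=blobs(m,30,box)[0]; r=cv2.minAreaRect(k); b=cv2.boxPoints(r)
    P=np.array([onz(c,p,z)[:2] for p in b]); print(nm,r,"\n",P.tolist(),"mean",P.mean(0)); return k
yel=(h>17)&(h<30)&(S>130)&(V>120); blk=(V<60)&(S<90); red=((h<8)|(h>172))&(S>140)&(V>90); blue=(h>100)&(h<120)&(S>130)&(V>60)
wood=(h>12)&(h<30)&(V>110)
rect((yel|blk|red),(285,172,322,236),.056,"torch")
rect(yel,(285,172,322,236),.056,"torchyel"); rect(blk,(285,172,322,236),.056,"torchblk")
white=(S<40)&(V>130);org=(h<20)&(S>150)&(V>120)
rect(blue|white|org,(420,255,452,312),.058,"tin"); rect(red,(420,245,452,262),.042,"cap")
for nm,x in(("cl",(244,184,275,212)),("cr",(330,184,362,210))): 
    k=blobs(yel,30,x)[0];(u,r)=cv2.minEnclosingCircle(k);print(nm,u,r,onz(c,u,.07)[:2])
k=blobs(blue,30,(280,180,326,228));D=np.vstack(k);u,r=cv2.minEnclosingCircle(D);print("disc",u,r,onz(c,u,.012))
rect(blue,(120,230,215,335),.055,"basketall")
m=(wood|yel|blk|blue); rect(m,(240,168,365,240),.012,"board")
k=blobs(white|((S<40)&(V>60)),30,(312,255,348,290))[0];u,r=cv2.minEnclosingCircle(k);print("cup",u,r,onz(c,u,.085))
crop(c,(115,225,225,335),5,"pics/bask.png"); crop(c,(240,165,370,240),6,"pics/board.png")
E
```

```text
cam [ 0.4206 -0.0562  1.4032]
torch ((302.7947692871094, 203.53929138183594), (15.066661834716797, 55.707000732421875), 7.594643592834473) 
 [[0.5613312361039343, 0.02638279902666664], [0.7102049982084426, 0.007998848573676179], [0.7047172786955189, -0.03214008509554371], [0.5560217580417401, -0.013045315247260346]] mean [ 0.6331 -0.0027]
torchyel ((305.54998779296875, 183.15000915527344), (14.9906644821167, 14.566399574279785), 8.130102157592773) 
 [[0.6709525095596206, 0.012828243353516885], [0.7103543699530002, 0.007593557511258939], [0.7045136217851566, -0.03229295161690758], [0.665162593479175, -0.02687176730307849]] mean [ 0.6877 -0.0097]
torchblk ((301.67694091796875, 211.08462524414062), (15.00820255279541, 40.435325622558594), 7.125016689300537) 
 [[0.5611653318005297, 0.02617868585651606], [0.6687989242292699, 0.013778218724288513], [0.663713400733575, -0.0260496256161706], [0.5561992843247986, -0.013135772618586124]] mean [0.6125 0.0002]
tin ((436.5, 271.5), (31.0, 17.0), 90.0) 
 [[0.4929241900735891, -0.3309354798165539], [0.4928712367645861, -0.37543986370338345], [0.412
[... 551 characters left out ...]
0.0003 0.012 ]
basketall ((167.99661254882812, 281.0712890625), (78.38736724853516, 87.66256713867188), 2.726310968399048) 
 [[0.32331721280025283, 0.44630245388783607], [0.5479270501075555, 0.44939556090726807], [0.5378837705341988, 0.24304467720582515], [0.3136881882402335, 0.24563854334987598]] mean [0.4307 0.3461]
board ((301.85467529296875, 202.8056640625), (110.35298919677734, 57.315311431884766), 2.0952529907226562) 
 [[0.5680369539335615, 0.15434808084112636], [0.7276453898571595, 0.15239934063498253], [0.7160230149315172, -0.15371126197442386], [0.5567095704861338, -0.14607548447584473]] mean [0.6421 0.0017]
cup (330.5, 270.9615478515625) 14.183711051940918 [ 0.4538 -0.0754  0.085 ]
```

View pics/bask.png

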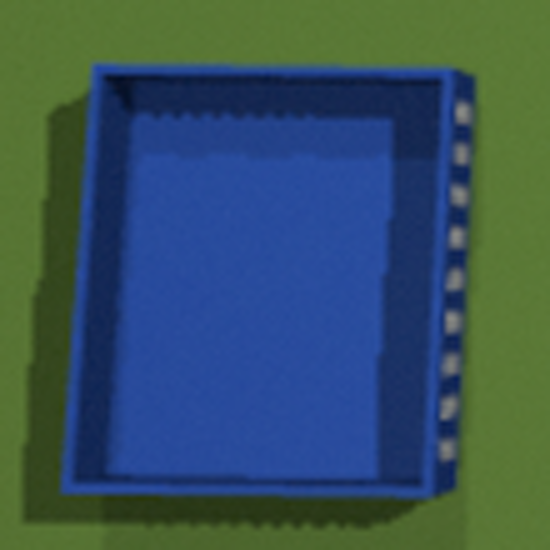

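View pics/board.png

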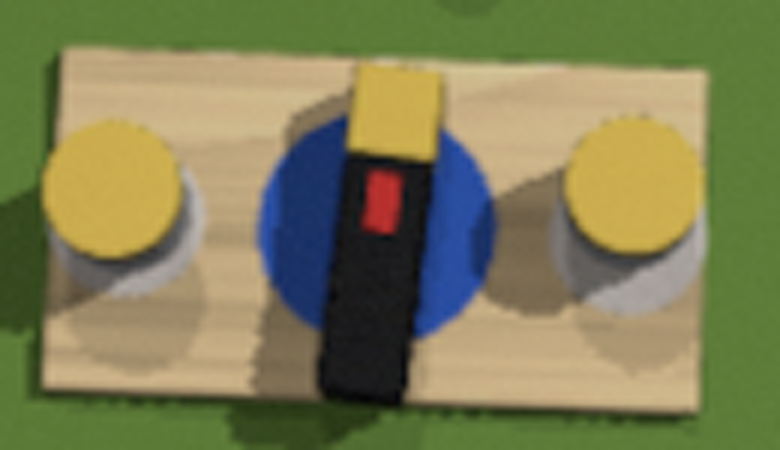

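Pictures show the basket rim corners at about crop (95,65), (455,70), (437,495) and (62,492), and the disc centre at about crop (377,228). The next script refines the tin and basket and works out the first shift.

```bash
cat >> h.py <<'E'
from scipy.spatial.transform import Rotation as Ro
def down(yaw,pitch=0):  # tool x along yaw, z down
    y=np.radians(yaw); x=np.array([np.cos(y),np.sin(y),0]); z=np.array([0,0,-1.]); return np.c_[x,np.cross(z,x),z]
def to(p,Rt):
    o=arm.get_obs(); R=np.array(o["eef_rot"]); p0=np.array(o["tcp_pos"])
    print("shift mm",np.round(R.T@(np.array(p)-p0)*1e3,1),"turn deg",np.round(np.degrees(Ro.from_matrix(R.T@Rt).as_rotvec()),2),"t",o["clock"],"w",round(o["width"]*1e3,1),"F",np.round(o["wrist_force"],1),"tcp",np.round(p0,4))
E
python3 - <<'E'
from h import *
np.set_printoptions(precision=4,suppress=True)
c=viewer.camera("top"); H=hsv(c); h,S,V=[H[...,i].astype(int) for i in range(3)]
m=~((h>35)&(h<70)&(S>80)); 
k=blobs(m&(V>80),30,(418,240,455,315))[0]; print(cv2.boundingRect(k))
for z in (.058,):
    r=cv2.minAreaRect(k);b=cv2.boxPoints(r);print(r);print(np.array([onz(c,p,z)[:2] for p in b]))
B=np.array([onz(c,(x/5+115-.4,y/5+225-.4),.055)[:2] for x,y in((95,65),(455,70),(437,495),(62,492))]);print("bask",B,B.mean(0))
B=np.array([onz(c,(x/6+240-.4,y/6+165-.4),.012)[:2] for x,y in((63,47),(707,70),(697,412),(42,388))]);print("board",B,B.mean(0))
crop(c,(415,235,460,320),7,"pics/tin.png")
to([.633,-.003,.16],down(-7.2))
E
```

```text
(428, 249, 18, 59)
((436.5, 278.0), (58.0, 17.0), 90.0)
[[ 0.5112 -0.3316]
 [ 0.5111 -0.3762]
 [ 0.3623 -0.3702]
 [ 0.3623 -0.3264]]
bask [[0.5422 0.442 ]
 [0.5394 0.2526]
 [0.3215 0.2538]
 [0.3233 0.4457]] [0.4316 0.3485]
board [[ 0.7268  0.1459]
 [ 0.7158 -0.152 ]
 [ 0.5572 -0.1456]
 [ 0.5685  0.1518]] [0.6421 0.    ]
shift mm [ 613.2 -492.9   88.3] turn deg [-0.03  0.01 21.28] t 0.35 w 85.5 F [ 0.1  0.8 -0.3] tcp [ 0.1581 -0.6303  0.2481]
```

View pics/tin.png

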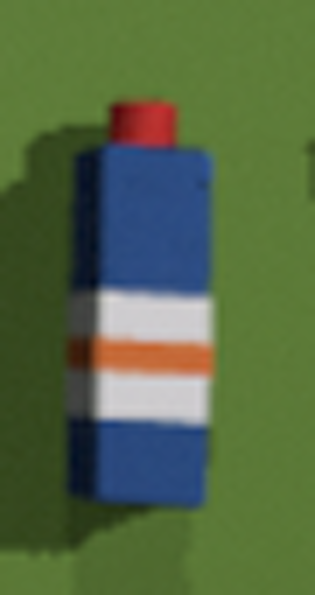

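```bash
python3 -m jog '[613,-493,40,0,0,21.3,85, 613,-493,40,0,0,21.3,85, 613,-493,40,0,0,21.3,85, 613,-493,40,0,0,21.3,85, 613,-493,40,0,0,21.3,85, 613,-493,40,0,0,21.3,85, 613,-493,40,0,0,21.3,85, 613,-493,40,0,0,21.3,85]' 40
python3 - <<'E'
from h import *
to([.633,-.003,.16],down(-7.2)); print(arm.get_obs()["joint_positions"])
E
```

```text
clock: 1.35
tcp_pos: [0.4596, -0.2317, 0.2233]
eef_rot: [[0.992, -0.126, 0.001], [-0.126, -0.992, -0.001], [0.001, 0.0, -1.0]]
wrist_force: [0.5, -0.6, -0.2]
width: 0.0848
shift mm [ 143.2 -248.8   63.3] turn deg [ 0.03 -0.04 -0.03] t 1.35 w 84.8 F [ 0.5 -0.6 -0.2] tcp [ 0.4596 -0.2317  0.2233]
[ 0.65314589  0.09042795 -0.28811309  1.81257568  0.02741721  1.24155837
 -1.33972114]
```

```bash
python3 -m jog '[143,-249,63,0,0,0,85, 143,-249,63,0,0,0,85, 143,-249,63,0,0,0,85, 143,-249,63,0,0,0,85, 143,-249,63,0,0,0,85, 143,-249,63,0,0,0,85, 143,-249,63,0,0,0,85, 143,-249,63,0,0,0,85]' 40
python3 - <<'E'
from h import *
to([.633,-.003,.037],down(-7.2)); print(arm.get_obs()["joint_positions"])
c=viewer.camera("side"); crop(c,(180,100,420,320),3,"pics/s1.png")
E
```

```text
clock: 2.35
tcp_pos: [0.6316, -0.0059, 0.1604]
eef_rot: [[0.992, -0.128, 0.0], [-0.128, -0.992, -0.001], [0.001, 0.001, -1.0]]
wrist_force: [0.2, -0.1, 0.5]
width: 0.0851
shift mm [  0.9  -3.1 123.4] turn deg [ 0.04 -0.03 -0.13] t 2.35 w 85.1 F [ 0.2 -0.1  0.5] tcp [ 0.6316 -0.0059  0.1604]
[ 0.28456858  0.39104375 -0.44006628  1.60137268  0.17682106  1.18835377
 -1.89127461]
```

View pics/s1.png

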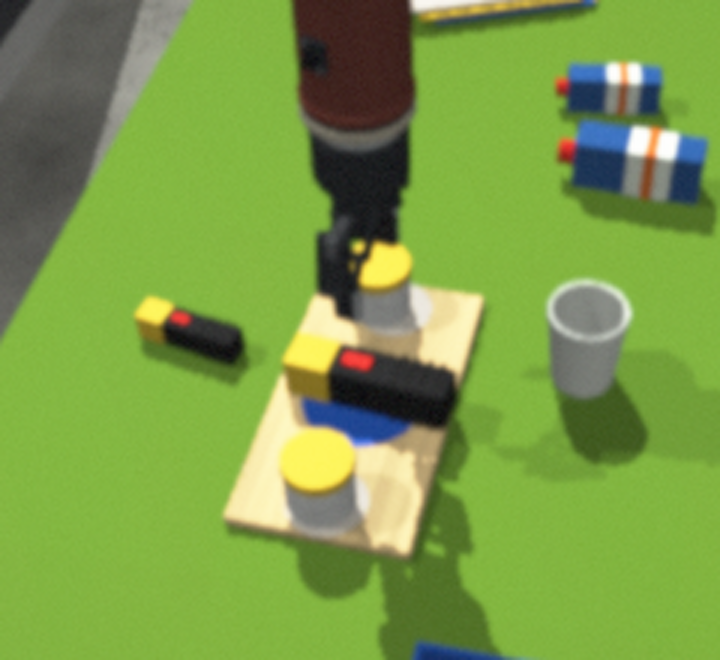

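The gripper is over the torch: fingers at crop (340,270), torch at (370,380), candles clear of it. Descending.

```bash
python3 -m jog '[1,-3,30,0,0,0,85, 1,-3,60,0,0,0,85, 1,-3,90,0,0,0,85, 1,-3,110,0,0,0,85, 1,-3,118,0,0,0,85, 1,-3,123,0,0,0,85, 1,-3,123,0,0,0,85]' 40
python3 - <<'E'
from h import *
to([.633,-.003,.037],down(-7.2))
E
python3 -m jog '[0,0,0,0,0,0,30, 0,0,0,0,0,0,30, 0,0,0,0,0,0,30, 0,0,0,0,0,0,30, 0,0,0,0,0,0,30, 0,0,0,0,0,0,30]' 50
```

```text
clock: 3.28
tcp_pos: [0.6335, -0.0014, 0.0375]
eef_rot: [[0.992, -0.126, 0.001], [-0.126, -0.992, 0.0], [0.001, -0.0, -1.0]]
wrist_force: [-0.5, -0.0, -0.2]
width: 0.0848
shift mm [-0.3  1.6  0.5] turn deg [-0.01 -0.04 -0.02] t 3.275 w 84.8 F [-0.5 -0.  -0.2] tcp [ 0.6335 -0.0014  0.0375]
clock: 4.03
tcp_pos: [0.6335, -0.0015, 0.0376]
eef_rot: [[0.992, -0.126, 0.001], [-0.126, -0.992, -0.0], [0.001, -0.0, -1.0]]
wrist_force: [-0.9, -0.5, 6.7]
width: 0.0393
```

```bash
python3 -m jog '[0,0,-5,0,0,0,30, 0,0,-15,0,0,0,30, 0,0,-35,0,0,0,30, 0,0,-60,0,0,0,30, 0,0,-85,0,0,0,30, 0,0,-105,0,0,0,30, 0,0,-115,0,0,0,30, 0,0,-115,0,0,0,30]'
python3 - <<'E'
from h import *
to([.4316,.3485,.155],down(5)); print(arm.get_obs()["joint_positions"])
c=viewer.camera("side"); crop(c,(180,100,420,320),3,"pics/s2.png")
E
```

```text
clock: 5.03
tcp_pos: [0.6334, -0.0015, 0.1527]
eef_rot: [[0.992, -0.126, 0.001], [-0.126, -0.992, -0.0], [0.001, -0.0, -1.0]]
wrist_force: [0.1, -0.4, -4.0]
width: 0.0392
shift mm [-244.2 -321.8   -2.6] turn deg [  0.    -0.06 -12.22] t 5.025 w 39.2 F [ 0.1 -0.4 -4. ] tcp [ 0.6334 -0.0015  0.1527]
[ 0.27840191  0.40105387 -0.4415889   1.60523912  0.18204686  1.17524592
 -1.89962383]
```

View pics/s2.png

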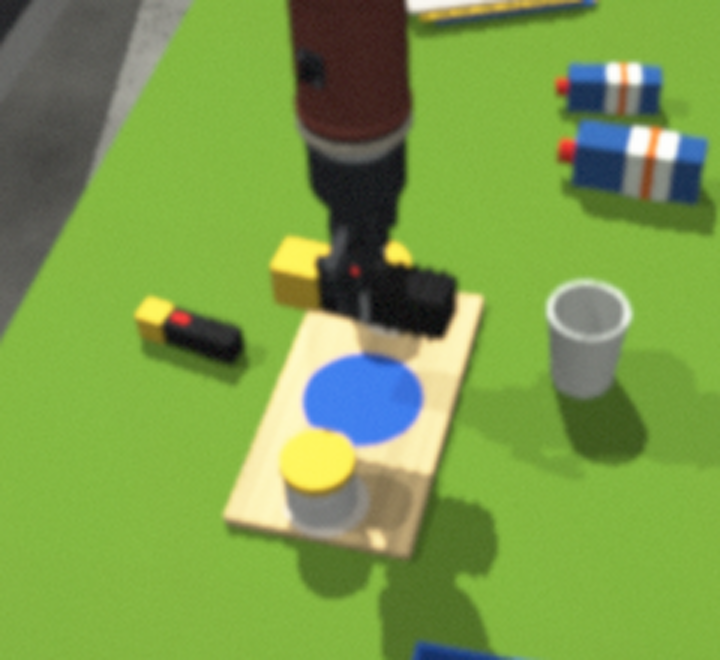

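The torch is up and level at crop (365,285), and the disc is clear at (362,398). Carrying it to the basket.

```bash
python3 -m jog '[-12,-16,0,0,0,-1,30, -36,-48,0,0,0,-3,30, -61,-80,0,0,0,-5,30, -85,-112,0,0,0,-6,30, -110,-145,0,0,0,-7,30, -134,-177,0,0,0,-8,30, -158,-209,0,0,0,-9,30, -183,-241,0,0,0,-10,30]'
python3 -m jog '[-24,-32,0,0,0,-1,30, -46,-60,0,0,0,-2,30, -58,-76,0,0,0,-2.2,30, -62,-81,0,0,0,-2.2,30, -62,-81,0,0,0,-2.2,30]'
python3 - <<'E'
from h import *
to([.4316,.3485,.031],down(5)); print(arm.get_obs()["joint_positions"])
c=viewer.camera("side"); crop(c,(250,100,490,400),2,"pics/s3.png")
E
```

```text
clock: 6.08
tcp_pos: [0.4797, 0.2623, 0.1513]
eef_rot: [[0.999, 0.051, -0.001], [0.051, -0.999, -0.0], [-0.001, 0.0, -1.0]]
wrist_force: [0.5, 0.3, -3.4]
width: 0.0396
clock: 6.7
tcp_pos: [0.4164, 0.338, 0.1518]
eef_rot: [[0.996, 0.086, -0.0], [0.086, -0.996, -0.001], [-0.0, 0.001, -1.0]]
wrist_force: [-0.2, -0.5, -4.1]
width: 0.0391
shift mm [ 16.1  -9.3 120.8] turn deg [ 0.03  0.   -0.05] t 6.7 w 39.1 F [-0.2 -0.5 -4.1] tcp [0.4164 0.338  0.1518]
[-0.14843761  0.24867323 -0.69730241  1.832635    0.17658781  1.12324619
 -2.39195419]
```

View pics/s3.png

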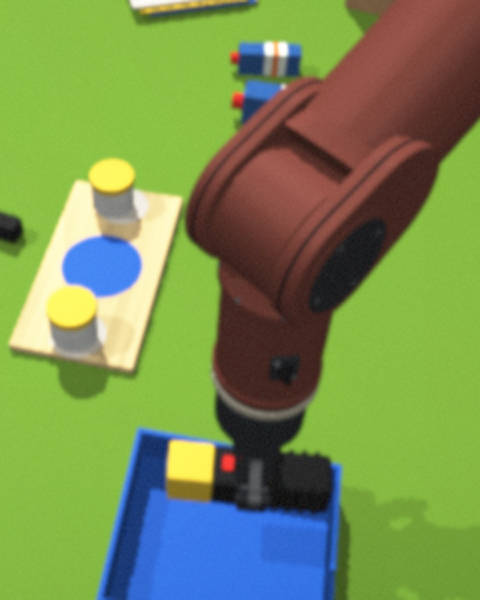

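The torch hangs level over the basket, at crop (250,470). Centring it and lowering.

```bash
python3 -m jog '[8,-5,10,0,0,0,30, 16,-9,30,0,0,0,30, 16,-9,55,0,0,0,30, 16,-9,80,0,0,0,30, 16,-9,98,0,0,0,30, 16,-9,108,0,0,0,30, 16,-9,114,0,0,0,30, 16,-9,116,0,0,0,30]'
python3 - <<'E'
from h import *
to([.4316,.3485,.031],down(5))
E
```

```text
clock: 7.75
tcp_pos: [0.4314, 0.3491, 0.0362]
eef_rot: [[0.996, 0.087, 0.0], [0.087, -0.996, 0.0], [0.0, -0.0, -1.0]]
wrist_force: [-0.8, 0.1, -3.4]
width: 0.0395
shift mm [0.1 0.6 5.2] turn deg [-0.02 -0.02 -0.02] t 7.75 w 39.5 F [-0.8  0.1 -3.4] tcp [0.4314 0.3491 0.0362]
```

```bash
python3 -m jog '[0,0,1.5,0,0,0,30, 0,0,3,0,0,0,30, 0,0,4,0,0,0,30, 0,0,5,0,0,0,30, 0,0,5.5,0,0,0,30, 0,0,5.5,0,0,0,30]'
python3 - <<'E'
from h import *
to([.4316,.3485,.031],down(5))
E
```

```text
clock: 8.5
tcp_pos: [0.4312, 0.3489, 0.0306]
eef_rot: [[0.996, 0.087, 0.0], [0.087, -0.996, 0.0], [0.0, -0.0, -1.0]]
wrist_force: [0.3, 0.1, -2.3]
width: 0.0394
shift mm [ 0.4  0.4 -0.4] turn deg [-0.   -0.   -0.03] t 8.5 w 39.4 F [ 0.3  0.1 -2.3] tcp [0.4312 0.3489 0.0306]
```

Contact has started: the load fell from 3.9 N to 2.3 N. Pressing slightly lower.

```bash
python3 -m jog '[0,0,0.5,0,0,0,30, 0,0,1,0,0,0,30, 0,0,1,0,0,0,30]'
python3 -m jog '[0,0,0,0,0,0,42, 0,0,0,0,0,0,46, 0,0,0,0,0,0,55, 0,0,0,0,0,0,60, 0,0,0,0,0,0,60]'
```

```text
clock: 8.88
tcp_pos: [0.4312, 0.3489, 0.0305]
eef_rot: [[0.996, 0.087, 0.0], [0.087, -0.996, -0.001], [0.0, 0.001, -1.0]]
wrist_force: [-4.3, -3.8, 10.7]
width: 0.0394
clock: 9.5
tcp_pos: [0.4312, 0.3489, 0.0295]
eef_rot: [[0.996, 0.087, -0.0], [0.087, -0.996, 0.0], [-0.0, -0.0, -1.0]]
wrist_force: [-0.2, 0.8, -0.8]
width: 0.0601
```

```bash
python3 -m jog '[0,0,-10,0,0,0,60, 0,0,-30,0,0,0,60, 0,0,-70,0,0,0,60, 0,0,-120,0,0,0,60, 0,0,-160,0,0,0,70, 0,0,-160,0,0,0,85]'
python3 - <<'E'
from h import *
np.set_printoptions(precision=4,suppress=True)
c=viewer.camera("top"); crop(c,(115,225,225,335),5,"pics/b2.png");crop(c,(415,235,460,320),7,"pics/tin2.png")
P=np.array([onz(c,(x/7+415-.43,y/7+235-.43),.058)[:2] for x,y in((102,148),(212,150),(206,505),(95,500))]);print(P,P.mean(0))
a=P[:2].mean(0)-P[2:].mean(0);yaw=np.degrees(np.arctan2(a[1],a[0]));print("len",np.hypot(*a),"yaw",yaw)
g=P.mean(0)+.042*a/np.hypot(*a);print("grip",g)
to([g[0],g[1],.19],down(yaw))
s=viewer.camera("side"); crop(s,(250,100,490,400),2,"pics/s4.png")
E
```

```text
clock: 10.25
tcp_pos: [0.4325, 0.3505, 0.1945]
eef_rot: [[0.996, 0.087, 0.006], [0.087, -0.996, 0.004], [0.007, -0.003, -1.0]]
wrist_force: [-0.6, -0.1, -0.4]
width: 0.0847
[[ 0.4937 -0.3339]
 [ 0.4929 -0.3751]
 [ 0.363  -0.3676]
 [ 0.3649 -0.3269]] [ 0.4286 -0.3509]
len 0.12955636452577265 yaw -3.2142340854168268
grip [ 0.4705 -0.3532]
shift mm [-22.5 703.6   0.9] turn deg [-0.11 -0.21  8.2 ] t 10.3 w 85.1 F [ 0.1 -0.1 -0.5] tcp [0.4318 0.3496 0.1922]
```

View pics/b2.png

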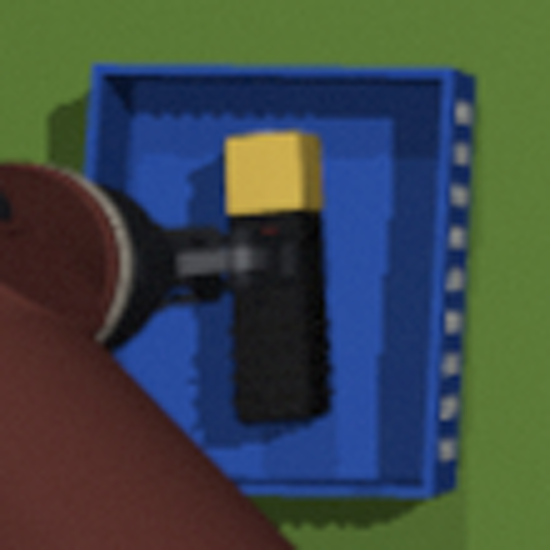

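View pics/s4.png

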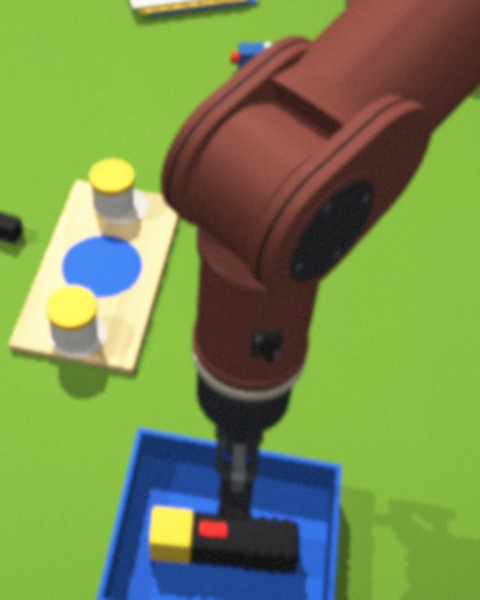

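The torch lies flat in the basket at crop (280,280), released. Moving over to the tin, bulging outward around the cup.

```bash
python3 -m jog '[20,60,0,0,0,0,85, 40,120,0,0,0,0,85, 58,180,0,0,0,2,85, 75,240,0,0,0,3,85, 85,300,0,0,0,4,85, 87,360,0,0,0,5,85, 82,420,0,0,0,6,85, 70,475,0,0,0,7,85]'
python3 - <<'E'
from h import *
to([.4705,-.3532,.13],down(-3.2))
E
```

```text
clock: 11.35
tcp_pos: [0.5413, -0.1203, 0.1884]
eef_rot: [[0.999, -0.036, -0.002], [-0.036, -0.999, 0.001], [-0.002, -0.001, -1.0]]
wrist_force: [1.2, -0.6, -0.4]
width: 0.0852
shift mm [-62.2 235.3  58.3] turn deg [-0.03  0.11  1.12] t 11.35 w 85.2 F [ 1.2 -0.6 -0.4] tcp [ 0.5413 -0.1203  0.1884]
```

```bash
python3 -m jog '[-15,55,0,0,0,1,85, -30,110,10,0,0,1,85, -45,165,25,0,0,1,85, -57,215,40,0,0,1,85, -62,235,52,0,0,1,85, -62,235,58,0,0,1,85, -62,235,58,0,0,1,85]'
python3 - <<'E'
from h import *
to([.4705,-.3532,.027],down(-3.2)); print(arm.get_obs()["joint_positions"])
c=viewer.camera("side"); crop(c,(330,80,450,200),5,"pics/s5.png")
c=viewer.camera("top"); crop(c,(380,200,500,320),5,"pics/t5.png")
E
```

```text
clock: 12.22
tcp_pos: [0.4726, -0.3486, 0.1308]
eef_rot: [[0.999, -0.05, -0.001], [-0.05, -0.999, 0.002], [-0.001, -0.002, -1.0]]
wrist_force: [-0.6, -0.3, 0.9]
width: 0.0853
shift mm [ -1.8   4.9 103.8] turn deg [-0.1   0.04  0.32] t 12.225 w 85.3 F [-0.6 -0.3  0.9] tcp [ 0.4726 -0.3486  0.1308]
[ 0.74858945  0.30957245 -0.22375102  1.75070848  0.07486564  1.09122041
 -1.12060193]
```

View pics/s5.png

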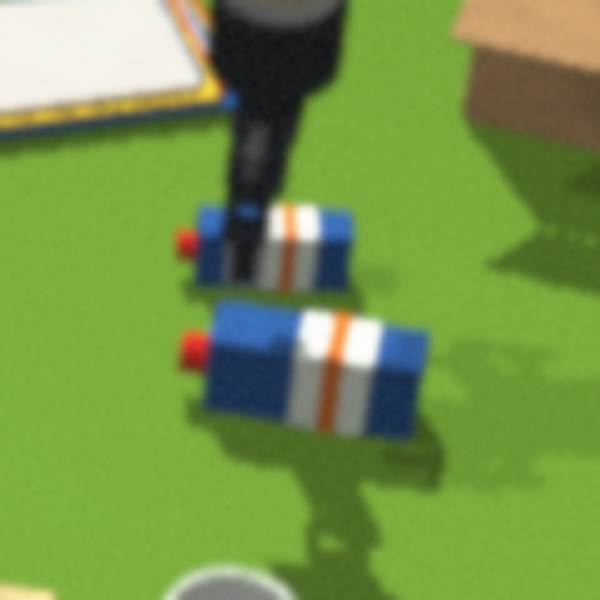

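View pics/t5.png

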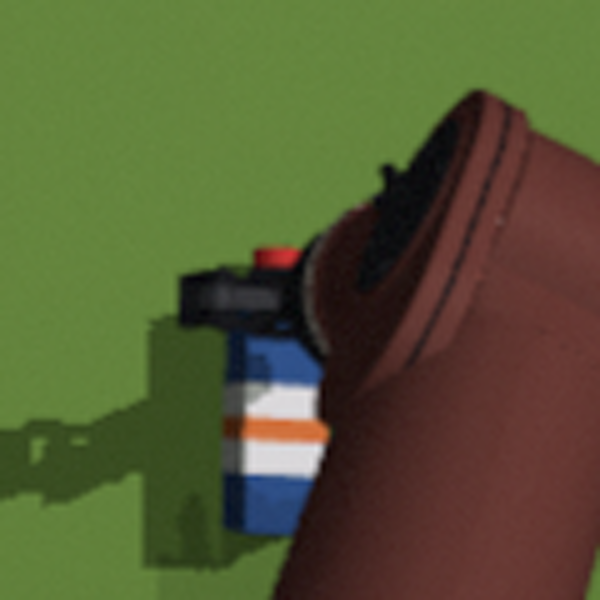

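The gripper is over the cap end of the big tin (cap at top-crop (280,258)), and the small tin is clear of the fingers. Descending, then gripping lightly so that the tin can pivot.

```bash
python3 -m jog '[-2,5,25,0,0,0,85, -2,5,50,0,0,0,85, -2,5,75,0,0,0,85, -2,5,92,0,0,0,85, -2,5,100,0,0,0,85, -2,5,104,0,0,0,85, -2,5,104,0,0,0,85]'
python3 - <<'E'
from h import *
to([.4705,-.3532,.027],down(-3.2))
E
python3 -m jog '[0,0,0,0,0,0,30, 0,0,0,0,0,0,30, 0,0,0,0,0,0,30, 0,0,0,0,0,0,30, 0,0,0,0,0,0,30, 0,0,0,0,0,0,30]' 25
```

```text
clock: 13.2
tcp_pos: [0.47, -0.3559, 0.0279]
eef_rot: [[0.999, -0.053, 0.001], [-0.053, -0.999, -0.0], [0.001, 0.0, -1.0]]
wrist_force: [-0.2, 0.6, 0.3]
width: 0.0849
shift mm [ 0.4 -2.7  0.9] turn deg [ 0.01 -0.03  0.18] t 13.2 w 84.9 F [-0.2  0.6  0.3] tcp [ 0.47   -0.3559  0.0279]
clock: 13.95
tcp_pos: [0.47, -0.3558, 0.0281]
eef_rot: [[0.999, -0.053, 0.001], [-0.053, -0.999, -0.0], [0.001, 0.0, -1.0]]
wrist_force: [-0.9, 2.1, 6.1]
width: 0.0418
```

Gripped at 41.8 mm. Next I swing the tin up by moving along an arc about its base edge, so that it pivots in the pads while its base stays on the table.

```bash
python3 -m jog '[-3,0,-9,0,0,0,30, -7,0,-18,0,0,0,30, -11,0,-27,0,0,0,30, -16,0,-35,0,0,0,30, -22,0,-43,0,0,0,30, -29,0,-50,0,0,0,30, -36,0,-57,0,0,0,30, -44,0,-64,0,0,0,30]'
python3 - <<'E'
from h import *
to([.4705,-.3532,.027],down(-3.2))
c=viewer.camera("side"); crop(c,(330,50,450,200),4,"pics/s6.png")
E
```

```text
clock: 14.95
tcp_pos: [0.4252, -0.3534, 0.0919]
eef_rot: [[0.999, -0.053, -0.0], [-0.053, -0.999, 0.0], [-0.0, -0.0, -1.0]]
wrist_force: [-0.7, 1.0, -1.9]
width: 0.0418
shift mm [45.3 -2.6 64.9] turn deg [-0.    0.    0.18] t 14.95 w 41.8 F [-0.7  1.  -1.9] tcp [ 0.4252 -0.3534  0.0919]
```

View pics/s6.png

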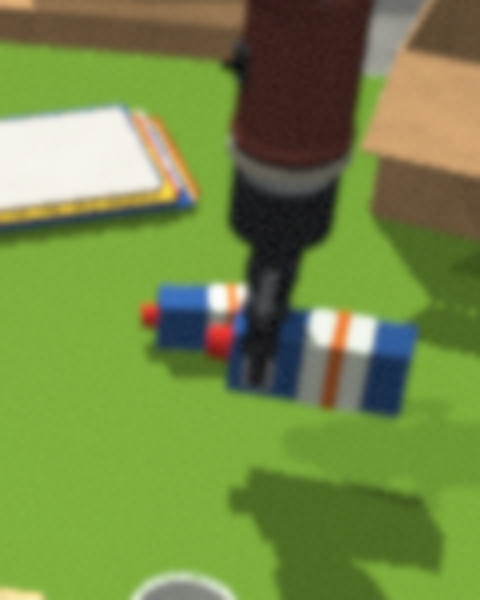

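The tin at crop (320,360) stayed level, so pad friction holds it. I reduce the grip to the 20 N minimum to see whether it swings.

```bash
python3 -m jog '[0,0,-15,0,0,0,30, 0,0,-30,0,0,0,30, 0,0,-45,0,0,0,30, 0,0,-50,0,0,0,30, 0,0,-50,0,0,0,30]' 20
python3 - <<'E'
from h import *
to([.4705,-.3532,.027],down(-3.2)); print(arm.get_obs()["joint_positions"])
c=viewer.camera("side"); crop(c,(330,50,450,200),4,"pics/s7.png")
E
```

```text
clock: 15.62
tcp_pos: [0.4259, -0.3536, 0.1419]
eef_rot: [[0.999, -0.053, 0.001], [-0.053, -0.999, -0.0], [0.001, 0.0, -1.0]]
wrist_force: [-0.1, 0.5, -2.5]
width: 0.0417
shift mm [ 44.4  -2.7 114.9] turn deg [ 0.02 -0.03  0.19] t 15.625 w 41.7 F [-0.1  0.5 -2.5] tcp [ 0.4259 -0.3536  0.1419]
[ 0.80222958  0.23266766 -0.21587496  1.82343267  0.05575118  1.09067674
 -1.05713221]
```

View pics/s7.png

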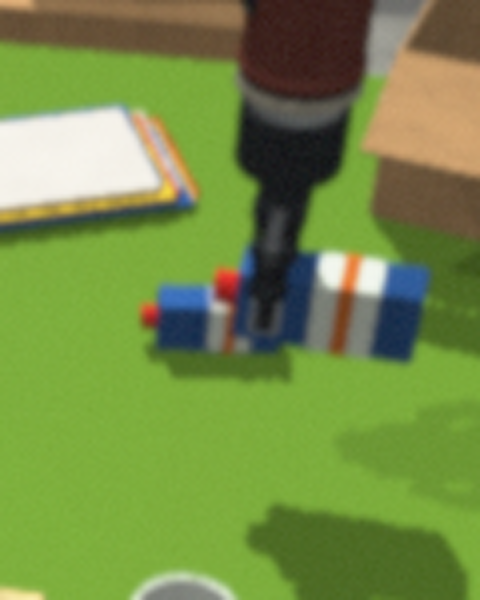

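The tin stays level even at 20 N. New plan: set it back down, regrip with the tool tilted about 50° inward, and place with the tool tilted about 40° outward, which turns the tin 90°. Lowering it.

```bash
python3 -m jog '[0,0,30,0,0,0,30, 0,0,60,0,0,0,30, 0,0,85,0,0,0,30, 0,0,100,0,0,0,30, 0,0,107,0,0,0,30, 0,0,111,0,0,0,30, 0,0,113,0,0,0,30, 0,0,114,0,0,0,30]' 25
python3 -m jog '[0,0,0.5,0,0,0,30, 0,0,0,0,0,0,50, 0,0,0,0,0,0,65, 0,0,0,0,0,0,85, 0,0,0,0,0,0,85]'
```

```text
clock: 16.68
tcp_pos: [0.4261, -0.3537, 0.028]
eef_rot: [[0.999, -0.053, 0.001], [-0.053, -0.999, -0.001], [0.001, 0.001, -1.0]]
wrist_force: [-0.4, 0.3, 3.5]
width: 0.042
clock: 17.3
tcp_pos: [0.4257, -0.3535, 0.0275]
eef_rot: [[0.999, -0.053, 0.0], [-0.053, -0.999, -0.0], [0.0, 0.0, -1.0]]
wrist_force: [-1.1, 0.5, 0.4]
width: 0.085
```

```bash
python3 -m jog '[0,0,-15,0,-5,0,85, 0,0,-25,0,-15,0,85, 0,0,-25,0,-25,0,85, 0,0,-25,0,-35,0,85, 0,0,-25,0,-45,0,85, 0,0,-25,0,-50,0,85, 0,0,-25,0,-50,0,85, 0,0,-25,0,-50,0,85]'
python3 - <<'E'
from h import *
R=down(-3)@Ro.from_euler("y",-50,degrees=True).as_matrix()
to([.4255,-.3535,.028],R); print(arm.get_obs()["joint_positions"])
c=viewer.camera("side"); crop(c,(330,50,450,200),4,"pics/s8.png")
E
```

```text
clock: 18.3
tcp_pos: [0.4256, -0.3539, 0.0528]
eef_rot: [[0.644, -0.053, -0.764], [-0.035, -0.999, 0.04], [-0.765, 0.0, -0.644]]
wrist_force: [-0.4, -0.6, 0.1]
width: 0.0854
shift mm [18.8 -0.4 16.1] turn deg [-0.02 -0.13 -0.05] t 18.3 w 85.4 F [-0.4 -0.6  0.1] tcp [ 0.4256 -0.3539  0.0528]
[ 0.48660026  0.86799569 -0.0858606   1.31088944  0.33916387  1.80081777
 -1.29170048]
```

View pics/s8.png

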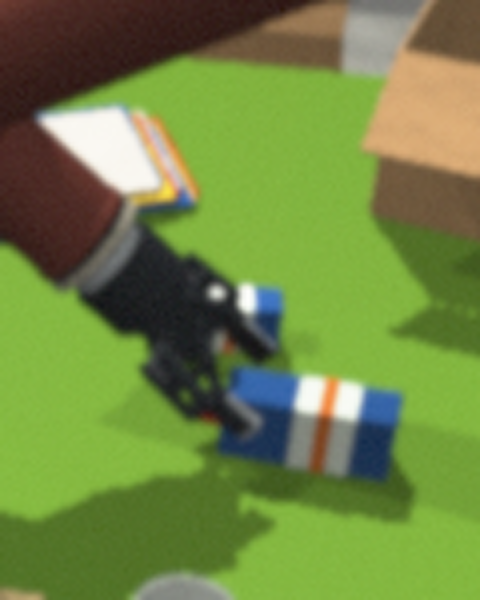

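The tilted fingers straddle the cap end (near finger at (240,415), far one at (262,345)). I add 6° of tilt, lower and grip firmly.

```bash
python3 -m jog '[6,0,5,0,-3,0,85, 12,0,10,0,-6,0,85, 17,0,14,0,-6,0,85, 19,0,16,0,-6,0,85, 19,0,16,0,-6,0,85]'
python3 -m jog '[0,0,0,0,0,0,30, 0,0,0,0,0,0,30, 0,0,0,0,0,0,30, 0,0,0,0,0,0,30, 0,0,0,0,0,0,30, 0,0,0,0,0,0,30]' 60
python3 - <<'E'
from h import *
c=viewer.camera("side"); crop(c,(330,50,450,200),4,"pics/s9.png")
to([.4255,-.3535,.028],down(-3)); print(arm.get_obs()["joint_positions"])
E
```

```text
clock: 18.98
tcp_pos: [0.4256, -0.3539, 0.0283]
eef_rot: [[0.56, -0.053, -0.827], [-0.03, -0.999, 0.044], [-0.828, 0.0, -0.561]]
wrist_force: [0.0, 0.3, -0.3]
width: 0.085
clock: 19.73
tcp_pos: [0.4258, -0.3535, 0.0281]
eef_rot: [[0.558, -0.053, -0.828], [-0.03, -0.999, 0.044], [-0.829, 0.0, -0.559]]
wrist_force: [1.0, 0.8, 5.6]
width: 0.0414
shift mm [-0.1  0.   0.3] turn deg [ 0.0e+00  5.6e+01 -2.0e-02] t 19.775 w 41.1 F [1.2 0.1 5.7] tcp [ 0.4258 -0.3535  0.0281]
[ 0.46336149  0.97135114 -0.06918266  1.24234466  0.3554522   1.87003519
 -1.29639772]
```

View pics/s9.png

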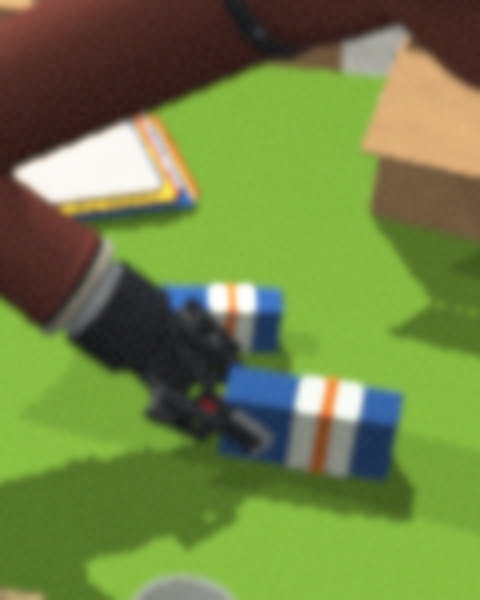

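Gripped at 41 mm. Lifting about 180 mm, then rotating the tool upright.

```bash
python3 -m jog '[-4,0,-3,0,0,0,30, -17,0,-11,0,0,0,30, -37,0,-25,0,3,0,30, -62,0,-42,0,8,0,30, -87,0,-59,0,14,0,30, -112,0,-76,0,21,0,30, -135,0,-91,0,28,0,30, -150,0,-101,0,35,0,30]'
python3 -m jog '[0,0,0,0,7,0,30, 0,0,0,0,14,0,30, 0,0,0,0,21,0,30, 0,0,0,0,21,0,30]'
python3 - <<'E'
from h import *
c=viewer.camera("side"); crop(c,(330,20,450,170),4,"pics/s10.png")
to([.55,-.2,.26],down(-3)); print(arm.get_obs()["joint_positions"])
E
```

```text
clock: 20.78
tcp_pos: [0.4256, -0.3537, 0.2111]
eef_rot: [[0.934, -0.053, -0.352], [-0.05, -0.999, 0.017], [-0.353, 0.002, -0.936]]
wrist_force: [0.5, -0.4, -3.3]
width: 0.0416
clock: 21.28
tcp_pos: [0.4231, -0.3542, 0.2098]
eef_rot: [[0.998, -0.056, -0.0], [-0.056, -0.998, -0.002], [-0.0, 0.002, -1.0]]
wrist_force: [0.0, -0.7, -2.7]
width: 0.0412
shift mm [ 117.2 -160.2  -50.9] turn deg [ 0.05  0.1  -0.1 ] t 21.325 w 41.3 F [ 0.1 -0.1 -3.5] tcp [ 0.4242 -0.3537  0.2094]
[ 0.7603351   0.16983988 -0.16401524  1.75033265  0.03102396  1.22487907
 -1.03682595]
```

View pics/s10.png

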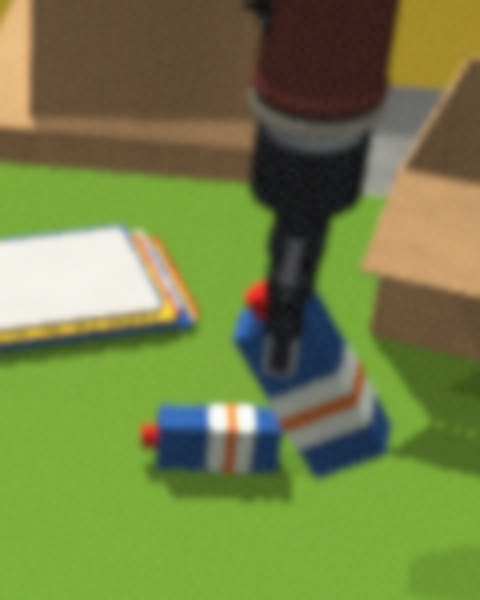

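The tin is held cap up at about 56° elevation (cap at crop (257,297), base at (350,450)). Carrying it above the disc while tilting the remaining 34° outward.

```bash
python3 - <<'E'
from h import *
to([.642,0,.27],down(-3)@Ro.from_euler("y",34,degrees=True).as_matrix())
E
python3 -m jog '[0,0,-20,0,0,0,30, 10,-15,-45,0,2,0,30, 30,-45,-60,0,4,0,30, 52,-80,-60,0,7,0,30, 75,-115,-60,0,10,0,30, 97,-150,-60,0,14,0,30, 120,-185,-60,0,18,0,30, 142,-220,-60,0,22,0,30]'
python3 - <<'E'
from h import *
to([.642,0,.27],down(-3)@Ro.from_euler("y",34,degrees=True).as_matrix()); print(arm.get_obs()["joint_positions"])
E
```

```text
shift mm [ 198.3 -364.9  -61.2] turn deg [ 0.07 34.1  -0.08] t 21.325 w 41.3 F [ 0.1 -0.1 -3.5] tcp [ 0.4242 -0.3537  0.2094]
clock: 22.32
tcp_pos: [0.5803, -0.1379, 0.2697]
eef_rot: [[0.925, -0.05, 0.377], [-0.047, -0.999, -0.018], [0.377, -0.001, -0.926]]
wrist_force: [-0.3, -0.3, -3.0]
width: 0.0409
shift mm [  50.8 -140.9   20.4] turn deg [-0.1  11.84  0.08] t 22.325 w 40.9 F [-0.3 -0.3 -3. ] tcp [ 0.5803 -0.1379  0.2697]
[ 0.56084051 -0.01565133 -0.36412314  1.87568382 -0.07793569  0.89906077
 -1.38888586]
```

```bash
python3 -m jog '[13,-35,5,0,3,0,30, 26,-70,10,0,6,0,30, 38,-105,15,0,9,0,30, 47,-130,19,0,11,0,30, 51,-141,20,0,12,0,30, 51,-141,20,0,12,0,30]'
python3 - <<'E'
from h import *
to([.642,0,.16],down(-3)@Ro.from_euler("y",34,degrees=True).as_matrix()); print(arm.get_obs()["joint_positions"])
c=viewer.camera("side"); crop(c,(200,60,400,260),3,"pics/s11.png")
c=viewer.camera("top"); crop(c,(220,130,400,260),4,"pics/t11.png")
E
```

```text
clock: 23.08
tcp_pos: [0.641, -0.0003, 0.2696]
eef_rot: [[0.828, -0.049, 0.558], [-0.041, -0.999, -0.027], [0.559, -0.001, -0.829]]
wrist_force: [-0.1, 0.1, -2.7]
width: 0.0416
shift mm [-60.4  -0.3  91.4] turn deg [-0.14  0.02  0.14] t 23.075 w 41.6 F [-0.1  0.1 -2.7] tcp [ 6.410e-01 -3.000e-04  2.696e-01]
[ 0.43074964 -0.03085176 -0.53285289  1.95836013  0.12061501  0.62616572
 -1.8030908 ]
```

View pics/s11.png

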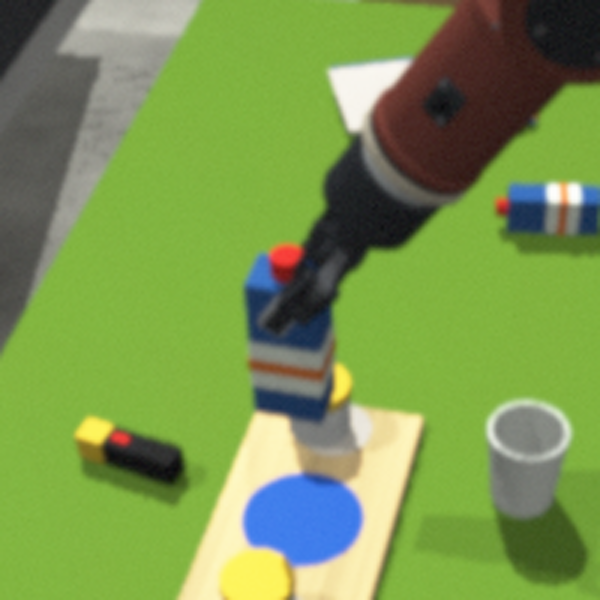

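View pics/t11.png

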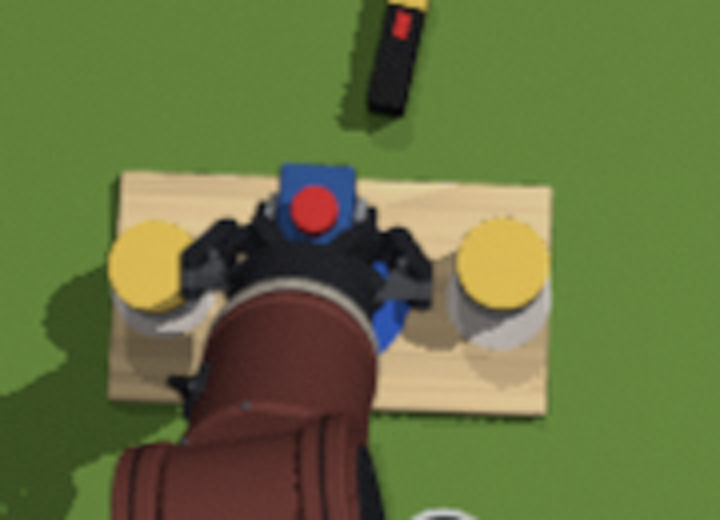

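The tin is upright above the board (cap at side crop (287,262), at top crop (314,208)). Checking its verticality and the descent offset.

```bash
python3 - <<'E'
from h import *
c=viewer.camera("top"); s=viewer.camera("side")
H=hsv(c); h,S,V=[H[...,i].astype(int) for i in range(3)]; red=((h<8)|(h>172))&(S>140)&(V>90)
k=blobs(red,20,(285,170,312,195))[0]; u,r=cv2.minEnclosingCircle(k); print(u,r,onz(c,u,.312))
print("place in top",proj(c,[.642,0,.012]))
# side: vertical edges of tin
G=s["pixels"];crop(s,(270,130,330,210),7,"pics/s12.png")
for x in (.62,.642,.66):
  print(proj(s,[x,0,.31]),proj(s,[x,0,.16]))
E
```

```text
(298.68182373046875, 182.13636779785156) 5.79443359375 [ 0.63919983 -0.00360281  0.312     ]
place in top [302.48342531 202.57328204]
[303.5893504  144.47548241] [306.04620371 193.11570639]
[293.81476508 143.35796216] [297.24239824 191.96264261]
[285.86620162 142.44920949] [290.07887001 191.02441142]
```

View pics/s12.png

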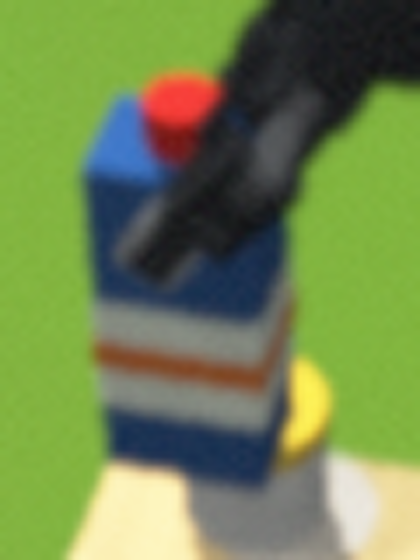

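The tin's left edge slope (0.088) matches the projected vertical (0.087), and the cap is at (0.639, -0.004). Descending to about 8 mm above the board.

```bash
python3 -m jog '[-10,-1,16,0,0,0,30, -22,-2,34,0,0,0,30, -34,-2,52,0,0,0,30, -46,-2,70,0,0,0,30, -57,-2,88,0,0,0,30, -67,-2,103,0,0,0,30, -74,-2,113,0,0,0,30, -77,-2,118,0,0,0,30]'
python3 - <<'E'
from h import *
to([.643,.001,.119],down(-3)@Ro.from_euler("y",34,degrees=True).as_matrix())
s=viewer.camera("side");crop(s,(240,110,360,270),4,"pics/s13.png")
c=viewer.camera("top");crop(c,(220,130,400,260),4,"pics/t13.png")
E
```

```text
clock: 24.28
tcp_pos: [0.6431, -0.0022, 0.1274]
eef_rot: [[0.828, -0.054, 0.557], [-0.045, -0.999, -0.03], [0.558, 0.0, -0.83]]
wrist_force: [1.2, -0.7, -2.9]
width: 0.0413
shift mm [-4.9 -3.2  6.9] turn deg [ 0.05  0.07 -0.07] t 24.275 w 41.3 F [ 1.2 -0.7 -2.9] tcp [ 0.6431 -0.0022  0.1274]
```

View pics/s13.png

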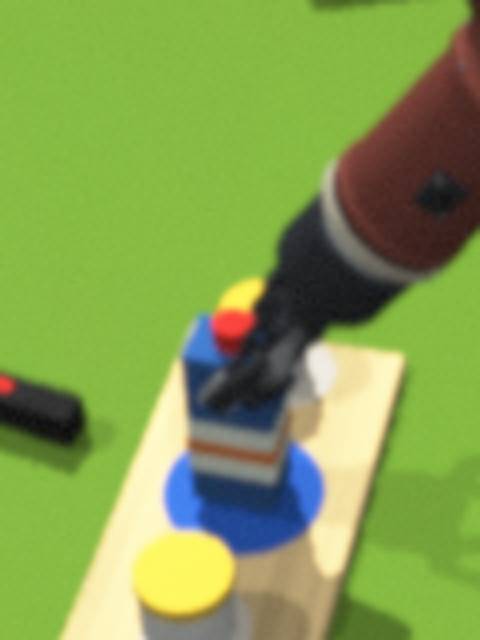

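View pics/t13.png

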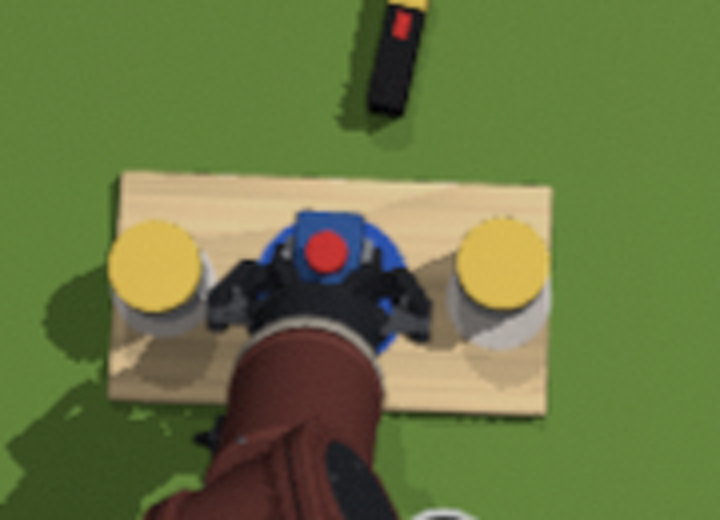

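The tin is over the disc, cap at top crop (326,250), candles clear. Lowering slowly.

```bash
python3 -m jog '[-0.8,0,1.2,0,0,0,30, -1.7,0,2.5,0,0,0,30, -2.5,0,3.7,0,0,0,30, -3.1,0,4.6,0,0,0,30, -3.6,0,5.4,0,0,0,30, -3.6,0,5.4,0,0,0,30]'
python3 - <<'E'
from h import *
c=viewer.camera("top")
H=hsv(c); h,S,V=[H[...,i].astype(int) for i in range(3)]; red=((h<8)|(h>172))&(S>140)&(V>90)
k=blobs(red,20,(285,175,315,205))[0]; u,r=cv2.minEnclosingCircle(k); print(u,r,onz(c,u,.163))
E
```

```text
clock: 25.12
tcp_pos: [0.6433, -0.0014, 0.1216]
eef_rot: [[0.828, -0.053, 0.558], [-0.044, -0.999, -0.029], [0.559, -0.0, -0.829]]
wrist_force: [0.0, 0.2, -2.3]
width: 0.0413
(300.95159912109375, 192.96774291992188) 5.058176040649414 [ 0.64189171 -0.00219359  0.163     ]
```

```bash
python3 -m jog '[-0.3,0,0.4,0,0,0,30, -0.6,0,0.8,0,0,0,30, -0.8,0,1.2,0,0,0,30, -1.1,0,1.6,0,0,0,30, -1.1,0,1.6,0,0,0,30]'
```

```text
clock: 25.8
tcp_pos: [0.6443, -0.0012, 0.1214]
eef_rot: [[0.826, -0.052, 0.561], [-0.043, -0.999, -0.029], [0.561, 0.0, -0.828]]
wrist_force: [-6.4, 0.3, 9.6]
width: 0.0414
```

```bash
python3 -c "
from plant import arm;o=arm.get_obs();print(o['wrist_force'],o['tcp_pos'])"
```

```text
[-6.37511384  0.31843933  9.63009362] [ 0.64428545 -0.00117415  0.12142491]
```

Contact at about 13 N in total, the tin is down. I ease the grip so that the base can settle flat, then open.

```bash
python3 -m jog '[0.3,0,-0.5,0,0,0,30, 0.3,0,-0.5,0,0,0,30, 0.3,0,-0.5,0,0,0,30]' 20
python3 -m jog '[0,0,0,0,0,0,43, 0,0,0,0,0,0,46, 0,0,0,0,0,0,50, 0,0,0,0,0,0,60, 0,0,0,0,0,0,66, 0,0,0,0,0,0,66]'
python3 - <<'E'
from h import *
s=viewer.camera("side");crop(s,(240,110,360,270),4,"pics/s14.png")
c=viewer.camera("top");crop(c,(220,130,400,260),4,"pics/t14.png")
E
```

```text
clock: 26.18
tcp_pos: [0.6441, -0.0012, 0.1214]
eef_rot: [[0.827, -0.052, 0.56], [-0.043, -0.999, -0.029], [0.561, -0.0, -0.828]]
wrist_force: [-3.9, 0.9, 6.0]
width: 0.0413
clock: 26.92
tcp_pos: [0.6433, -0.0015, 0.1203]
eef_rot: [[0.828, -0.053, 0.558], [-0.044, -0.999, -0.029], [0.559, 0.0, -0.829]]
wrist_force: [-0.1, -0.1, -0.9]
width: 0.0656
```

View pics/s14.png

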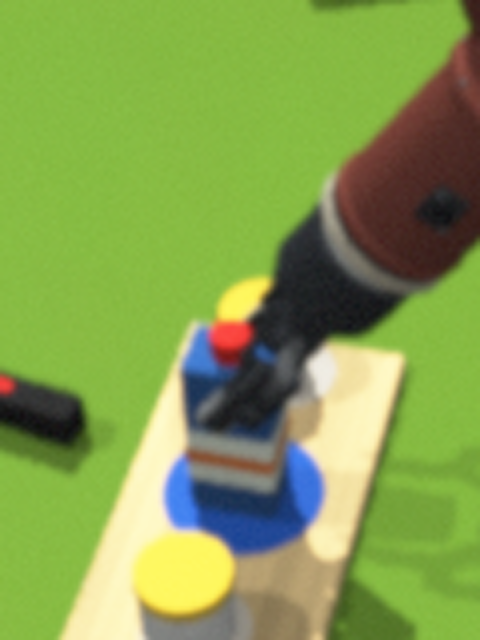

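View pics/t14.png

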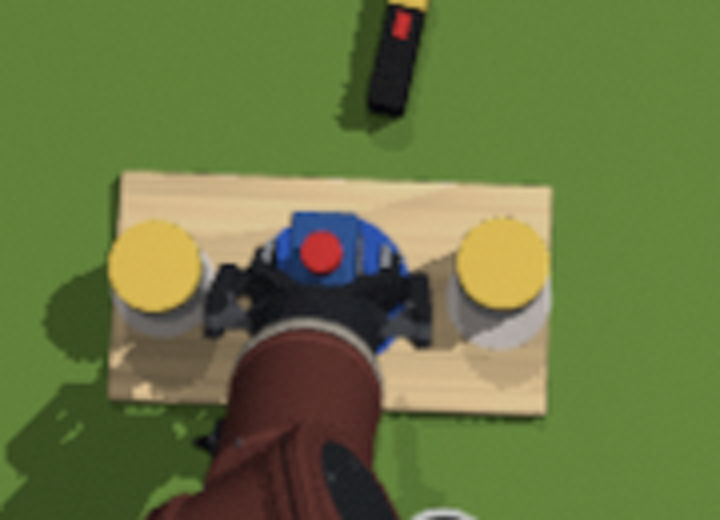

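The tin stands free on the disc with the fingers open on both sides. Retreating along the tool axis.

```bash
python3 -m jog '[0,0,-5,0,0,0,66, 0,0,-15,0,0,0,66, 0,0,-35,0,0,0,66, 0,0,-60,0,0,0,66, 0,0,-90,0,0,0,66, 0,0,-120,0,0,0,66, 0,0,-150,0,0,0,66, 0,0,-150,0,0,0,66]'
python3 - <<'E'
from h import *
s=viewer.camera("side");crop(s,(200,110,440,400),2,"pics/s15.png");crop(s,(270,140,330,240),6,"pics/s15b.png")
c=viewer.camera("top");crop(c,(115,130,400,345),2.6,"pics/t15.png")
H=hsv(c); h,S,V=[H[...,i].astype(int) for i in range(3)]; red=((h<8)|(h>172))&(S>140)&(V>90); yel=(h>17)&(h<30)&(S>130)&(V>120)
k=blobs(red,20,(285,175,315,205))[0]; u,r=cv2.minEnclosingCircle(k); print("cap",u,r,onz(c,u,.162))
for nm,x in(("cl",(244,184,275,212)),("cr",(330,184,362,210))):
    k=blobs(yel,30,x)[0];(u,r)=cv2.minEnclosingCircle(k);print(nm,u,r,onz(c,u,.07)[:2])
for x in (.615,.67): print(proj(s,[x,0.02,.144]),proj(s,[x,0.02,.012]))
o=arm.get_obs();print(o["clock"],o["tcp_pos"],o["wrist_force"])
E
```

```text
clock: 28.02
tcp_pos: [0.5599, 0.0032, 0.2474]
eef_rot: [[0.825, -0.053, 0.562], [-0.043, -0.999, -0.03], [0.563, 0.001, -0.827]]
wrist_force: [0.9, -0.2, -0.4]
width: 0.0662
cap (299.76922607421875, 192.6923065185547) 5.014874458312988 [0.6427608  0.00076392 0.162     ]
cl (258.13726806640625, 196.06863403320312) 11.55235481262207 [0.65025078 0.11481019]
cr (345.4222717285156, 195.28797912597656) 11.649250030517578 [ 0.6521721 -0.1156683]
[306.51641171 203.77613351] [308.26940139 238.37148782]
[284.54847777 200.81879656] [288.06403186 235.41266847]
28.125 [0.55952098 0.00294911 0.2446463 ] [ 0.29682789  0.91195497 -0.16511969]
```

View pics/s15.png

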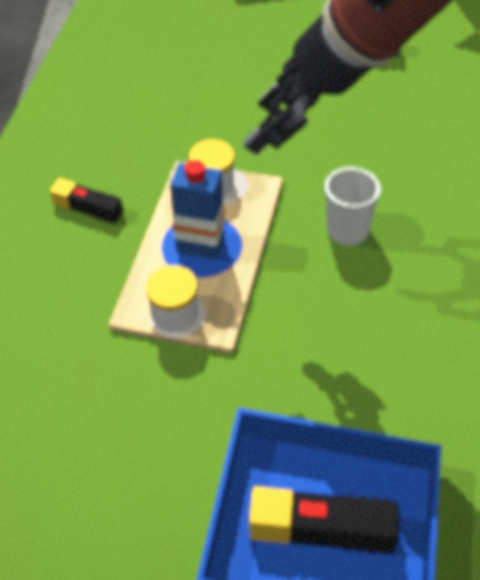

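View pics/s15b.png

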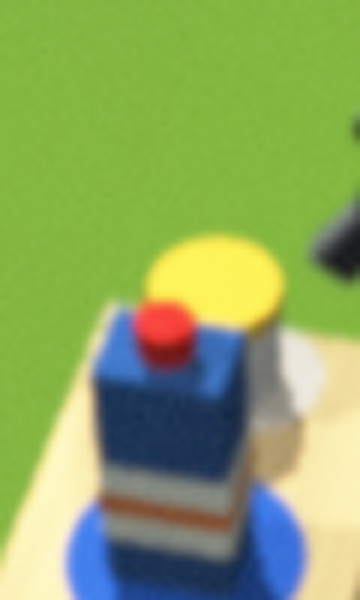

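View pics/t15.png

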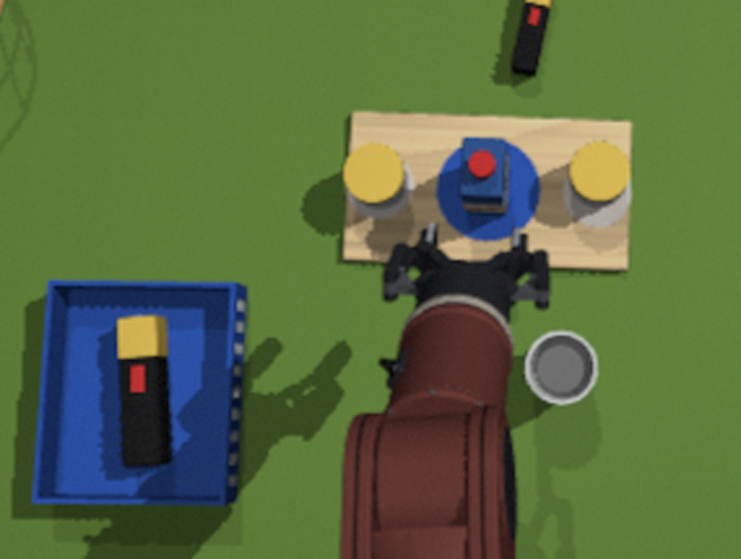

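The tin stands upright on the disc (top crop (485,175)), with the cap at (0.643, 0.001) against the disc centre (0.642, 0.000). The torch lies flat in the basket at (145,390). The candles measure the same as at the start, and the cup at (562,367) was never touched. Handing in.

```bash
python3 -c "
from plant import arm
print(arm.finish_job())"
```

```text
the job is handed in; nothing more can be done
None
```

The torch is lying flat in the blue basket, and the tin is standing upright on the blue disc with its red cap on top. I handed the job in at about 28 s of the 64 s allowed; no verdict is reported.

**Torch:** I gripped it across its width, carried it level and lowered it until it touched the basket floor before letting go. The wrist force was about 11–12 N at most.

**Tin:** I first tried gripping it near the cap so it would swing upright. It stayed level even at the minimum 20 N grip, so that failed. I set it back down and regripped it with the tool tilted 56° inward. I then turned it upright, with the tool ending 34° outward, and lowered it onto the disc. I saw about 13 N at contact.

**Last checks:**

| Item | Result |
|---|---|
| Tin position | Cap at (0.643, 0.001), disc centre at (0.642, 0.000); calibration is good to about 2 mm |
| Tin upright | Its edge in the side view is within about 0.03 rad of vertical, read by eye from a blurry crop |
| Torch | Released and flat, well inside the walls by eye in both views |
| Candles | Same pixel positions as at the start |
| Cup | Looks unmoved, but I did not re-measure it |
| Gripper | Clear of everything, wrist force near zero |

One measurement disagreed: the candles came out about 9 mm farther in x than the disc centre. I aimed at the disc and board centre instead, which agreed with each other.

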